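# Find the spacer that clamps a control unit in its test jig

## Task

Wedge the control unit firmly against the sprung contacts of its test jig: by trying, find which of the three white spacer bars fills the gap between unit and stop rail. A bar that jams before the back stop is too thick, one that goes in loosely is too thin; the right one goes in nose first under a firm push, moves the unit over and stays snug. Leave it pushed fully home against the back stop, the other two bars standing upright on the bench, and do not disturb the other things on the bench.

Things in the scene. Friction and masses are not known exactly. Their poses are not given: they have to be found in the camera images.
- jig: fixed dark steel jig, bed top 10 mm above the bench. Origin: at bench level under the corner where the resting unit's side meets the mouth of the gap. The gap is a straight open-topped channel along +x between the unit's side (y = 0, on +y) and a bright steel rail (on -y, 40 mm wide, 30 mm high over the bed). The apron, level with the bed, lies before the mouth: x -138 to 0, y -58 to 26 mm
- gap_mouth (a point): bed-level corner of the gap's mouth at the resting unit's side. The rail has been set so that the gap is 21.5, 25.5 or 29.5 mm wide (not known, changes every time), always 2.5 mm less than one of the three bars
- back_stop (a point): bed-level point on the bright steel back stop (32 mm high), 75 mm past the mouth, at the resting unit's side. A bar that is fully home has its nose here: its origin lies 20 mm past the mouth on the bed and 35 mm of its tail stand out of the mouth
- unit (a joint): how far the control unit (grey metal case 90 x 135 mm, on the +y side of the gap) is pushed to the jig's +y onto the sprung contacts: 0 at rest, 0.0045 m hard limit; spring 3 N at rest, 3 N more per mm; the right bar slides in under a push of about 4 to 15 N, a loose one under 3 N. The right bar holds it about 2.5 mm over, a thinner one leaves it at 0, a thicker one jams short of home
- unit_corner (a point): top edge of the unit's case at the gap's mouth, 40.5 mm above the bench (fins reach 48 mm); moves with the unit
- bar_thin: white plastic spacer bar standing on the bench, 110 long (its x) x 24 thick (its y) x 40 mm high, 0.15 kg. Origin: centre of the underside. +x is the nose: the last 30 mm taper on both sides so that the tip is 7 mm thinner than the bar; -x end is square.
- bar_mid: white plastic spacer bar standing on the bench, 110 long (its x) x 28 thick (its y) x 40 mm high, 0.15 kg. Origin: centre of the underside. +x is the nose: the last 30 mm taper on both sides so that the tip is 7 mm thinner than the bar; -x end is square.
- bar_thick: white plastic spacer bar standing on the bench, 110 long (its x) x 32 thick (its y) x 40 mm high, 0.15 kg. Origin: centre of the underside. +x is the nose: the last 30 mm taper on both sides so that the tip is 7 mm thinner than the bar; -x end is square.
- board: bystander: open circuit board in a flat aluminium tray, 120 x 100 x 24 mm, origin at the centre of the underside. Leave it alone.
- cutters: bystander: side cutters with blue handles, about 130 mm long, 12 mm high, origin at the underside near the pivot, jaws to its +x. Leave it alone.
- driver: bystander: screwdriver lying on the bench, 170 mm long along its x, about 30 mm high at the handle. Leave it alone.
Not all that is in view belongs to the job. Leave any yellow look-alike of the bar_thick alone.

How it is judged:
By the outcome, as a careful person would: the job done as asked, in the order asked, and still so for the second after the job is handed in, with the robot touching nothing.
It also fails if it takes over 72 s, if anything falls off the work surface, if the arm or the gripper's body presses on something with over 40 N, if the wrist force passes 120 N, or if a joint passes its speed limit or range.

## Robot

A 6-joint arm with a two-finger parallel gripper is mounted at the origin on the work surface. World frame = base frame: x ahead of the robot, y to its left, z up, the work surface at z = 0. Lengths are in m, angles in rad, forces in N, time in s.
With the tool pointing down it reaches from about 0.3 to 0.875 m from the base axis. Payload 6.4 kg.
Tool frame: the origin (TCP) lies at the very end of the fingers, on their centre line; the grasp point (between the pads) lies 19 mm behind it; z points along the fingers, y is the line along which they close (so a half turn about z gives the same grasp; the last joint's range is limited). The gripper opens to 85 mm and grips with 20 to 120 N. Pads are 22 mm wide; open, the fingers measure 114 mm over their backs; the gripper's body (76 mm by 85 mm) begins 54 mm behind the grasp point. The pads swing forward as they close: fully open they stand 13 mm farther back than shut.
Start: joints at [-1.41, 0.181, 1.607, -0, 1.354, -0.206], TCP at [0.206, -0.537, 0.206] pointing down, gripper open.
Joint ranges: [-2.99, 2.99], [-0.89, 2.07], [0.3, 2.58], [-1.14, 4.28], [0, 2.63], [-3.12, 3.12]. Speed limits (rad/s): [2.57, 2.57, 3.01, 3.14, 3.14, 3.14].

## Interface

Orientations are given as [roll, pitch, yaw] about the fixed x, y, z axes, in that order (R = Rz(yaw) Ry(pitch) Rx(roll)).
In Python, from workcell import arm gives the robot as it stands. The module is installed in compiled form; this text tells all that it offers.
- The arm moves only by the tool servo_tool, never from a script. Its argument "deltas" is a list that holds one entry, the list of rows, each a list of 5 numbers: the shift along the tool's x, y, z in m, then the turn about the tool's z in rad, then the opening in per cent of the stroke, from 0 (shut) to 100 (fully open). A call has 1 to 12 rows; each row is the pose to reach, as a shift and turn from the pose commanded when the call began, along the tool's axes at that moment; what a row does not reach only later rows make up. A row lasts 1/8 s, in which the tool goes at most 62.5 mm and 10.7 degrees, less where a joint would pass 70% of its speed; a pose out of reach is approached as far as the arm can. A call with a gripper value outside its range is refused whole. The fingers move at their own pace and stop on an object; "newtons" is the grip in N (left out, the last holds). Time passes only in rows, so rows that repeat a pose let the fingers close. It gives the time, the measured TCP pose, the force and the opening at its end, in the units of the state.
- arm.get_obs(): the state, without advancing time (a new reading comes with each control period).
- arm.camera(name): name is "side" or "top"; returns a dict with "pixels" (400x640x3 uint8, blue, green, red), "range_z" (400x640 float32, m along the optical axis (not along the pixel's ray), 0 where there is no reading), "fovy" (degrees; the focal length in pixels is half the picture's height over the tangent of half this angle, whatever the lens; pixels are square), "cx", "cy" (the principal point, pixels), "k1" (the pictures are not rectified: a ray, as slopes to the right and down, at radius r is drawn at 1 + k1 r^2 times it, then the intrinsics apply), "world_from_camera" (4x4, takes a point from camera to world coordinates). Camera axes: x right, y up, looking along -z (the intrinsics and any distortion apply to the point x, -y, -z); pixel columns grow to the right and rows downward; lengths in m; the calibration is good to about 2 mm. A picture is of the moment at which its call begins.
- arm.hand_in(): hands the job in, once; it reports no verdict.
Trained networks look in the newest picture that a camera, given by its name, has taken for a name from the list of things; names that differ only in an ending like _2 or _b are one class to them, and where a whole thing is asked for, a point or a joint stands for the part that bears it (a point fixed in the world has none). Each returns a list of dicts, best first, with "confidence" (0 to 1); they miss things now and then, are a little off and sometimes report something else, mostly with a low value. They report only what shows in the picture. A call takes as long as a camera call. They do not tell look-alikes from the thing itself.
- arm.silhouettes(name, camera): "pixels" (400x640 bool, what is visible of it) and "uv" ([column, row] in pixels, amid what is visible of it).
The state is a dict: "time": time; "joint_positions": joint angles; "joint_vel": joint speeds; "tau": joint torques, N m; "eef_pos": TCP position; "eef_rot": TCP orientation; "ft_force": force on the tool from outside, world axes, zero at the start; "moment": the same for the moment, N m; "gripper_width": opening from 0.0 (shut) to 1.0 (fully open).
Only numpy, scipy, OpenCV 4.12 (cv2) and the standard library are available. Lean on these libraries where they do the work, as an engineer would, in place of code of your own. Each camera call takes 0.05 s, during which the arm holds its last target. There are 200 camera calls.

## Working session

There is one attempt and no reset: what is moved stays moved. The work goes in short steps, Python scripts to look and compute and a tool call to move; the robot and the scene stay as the last step left them, time stands still between calls to the robot, and variables do not carry over. Pictures are saved under pics/ and viewed, on a budget of 10 in all, crops included, one or two more only if the job needs it, and the job is handed in when it is done.

Besides the shell and the picture viewer there is one more tool, called as name(argument=value, ...), one argument or row to a line, values as JSON. servo_tool: Moves the arm, as the interface text tells. Its arguments: {"type":"object","properties":{"deltas":{"type":"array"},"newtons":{"type":"number"}},"required":["deltas"]}

```bash
mkdir -p pics
cat > h.py <<'E'
import numpy as np, cv2
from workcell import arm
def cam(n):
    c=arm.camera(n); c['f']=200/np.tan(np.radians(c['fovy'])/2); return c
def pts(c,uv,z=None):
    """uv Nx2 -> world; using depth or plane z"""
    uv=np.atleast_2d(uv).astype(float)
    K=np.array([[c['f'],0,c['cx']],[0,c['f'],c['cy']],[0,0,1]])
    s=cv2.undistortPoints(uv[:,None],K,np.array([c['k1'],0,0,0,0.]))[:,0] 
    T=c['world_from_camera']
    d=np.c_[s[:,0],-s[:,1],-np.ones(len(s))]
    if z is None:
        r=c['range_z'][uv[:,1].round().astype(int),uv[:,0].round().astype(int)]
        return (d*r[:,None])@T[:3,:3].T+T[:3,3]
    w=d@T[:3,:3].T
    return T[:3,3]+w*((z-T[2,3])/w[:,2])[:,None]
E
python3 - <<'E'
from h import *
for n in('top','side'):
    c=cam(n); cv2.imwrite(f'pics/{n}0.png',c['pixels']); print(n,c['fovy'],c['k1'],c['cx'],c['cy'],c['world_from_camera'].round(3).tolist())
    for t in('bar_thin','bar_mid','bar_thick','unit','jig','board','cutters','driver'):
        for s in arm.silhouettes(t,n):
            m=s['pixels'];p=pts(c,np.argwhere(m)[:,::-1]);p=p[np.isfinite(p).all(1)]
            zt=np.percentile(p[:,2],90); q=p[p[:,2]>zt-.006]
            r=cv2.minAreaRect((q[:,:2]*1000).astype(np.float32))
            print(n,t,round(s['confidence'],2),np.round(s['uv']),m.sum(),'zt',zt.round(4),'rect',np.round(r[0]),np.round(r[1],1),round(r[2],1))
o=arm.get_obs();print(o['eef_pos'],o['eef_rot'],o['time'])
E
```

```text
top 46.0425379662556 -0.03890614160461234 314.3581055257793 194.65230786409185 [[-0.014, 0.995, -0.102, 0.37], [-1.0, -0.017, -0.019, -0.029], [-0.021, 0.102, 0.995, 1.33], [0.0, 0.0, 0.0, 1.0]]
top bar_thin 0.88 [362. 178.] 323 zt 0.043 rect [ 479. -104.] [ 61.  256.7] 69.1
top bar_mid 0.72 [399. 189.] 439 zt 0.0428 rect [ 443. -163.] [ 90.6 291.3] 46.0
top bar_mid 0.26 [432. 177.] 550 zt 0.0425 rect [ 446. -211.] [101.2 380.6] 37.8
top bar_thick 0.92 [433. 178.] 597 zt 0.0425 rect [ 446. -211.] [101.2 380.6] 37.8
top bar_thick 0.79 [398. 131.] 568 zt 0.0427 rect [ 538. -167.] [ 87.  425.3] 62.3
top bar_thick 0.55 [470. 159.] 664 zt 0.0425 rect [ 513. -233.] [111.2 486. ] 22.4
top unit 0.81 [236. 157.] 1654 zt 0.0473 rect [538. 100.] [402.4 138.2] 56.5
top unit 0.33 [258. 169.] 4836 zt 0.0473 rect [560. 126.] [453.4 187.7] 61.8
top jig 0.89 [258. 168.] 4758 zt 0.0474 rect [560. 126.] [453.4 187.7] 61.8
top board 0.94 [176. 261.] 1407 zt 0.0218 rect [362. 202.] [105.9 450.5] 15.1
top cutters 0.75 [401. 232.] 299 zt 0.0151 rect [ 372. -175.] [107.1 271.6] 22.5
top driver 0.69 [362. 11
[... 693 characters left out ...]
33 zt 0.0424 rect [444. 207.] [ 106.4 1073.6] 28.1
side bar_thick 0.64 [347. 120.] 460 zt 0.0431 rect [397. 118.] [ 106.1 1212.4] 20.1
side unit 0.71 [250. 256.] 2426 zt 0.0479 rect [471. 438.] [133.  696.2] 30.2
side jig 0.65 [252. 263.] 6342 zt 0.0495 rect [496. 435.] [165.  727.2] 30.9
side board 0.94 [344. 376.] 3142 zt 0.0238 rect [256. 520.] [ 45.1 369.8] 12.3
side cutters 0.91 [386. 168.] 360 zt 0.0147 rect [300. 197.] [ 115.9 1016.7] 13.4
side driver 0.66 [268. 160.] 266 zt 0.0275 rect [488. 262.] [  73.4 1015.2] 33.5
side driver 0.55 [250. 259.] 6234 zt 0.0495 rect [496. 435.] [165.  727.2] 30.9
[ 0.20622723 -0.53675968  0.20612625] [3.14155593e+00 2.34967569e-05 3.66801946e-01] 0.9
```

Run:
```python
import cv2
a=cv2.imread('pics/top0.png')[70:330,130:530];b=cv2.imread('pics/side0.png')[90:390,140:540]
cv2.imwrite('pics/v1.png',cv2.resize(a,(800,520),interpolation=3));cv2.imwrite('pics/v2.png',cv2.resize(b,(800,600),interpolation=3))
```

```text
(no output)
```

View pics/v1.png

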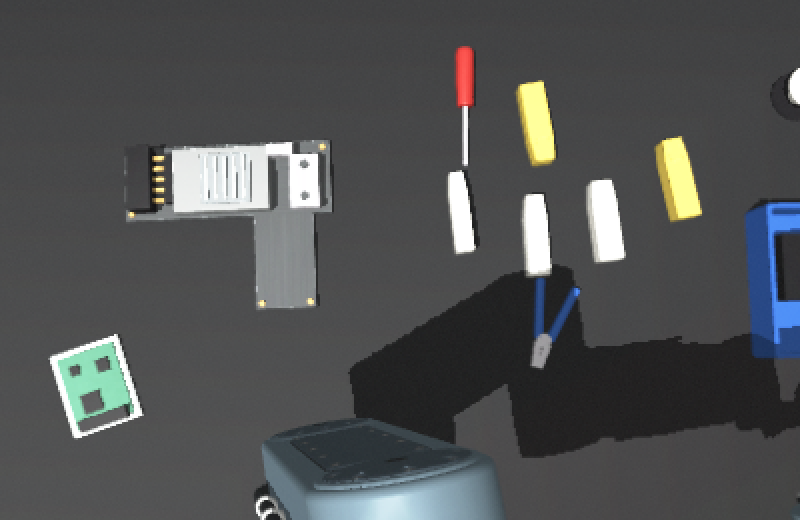

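View pics/v2.png

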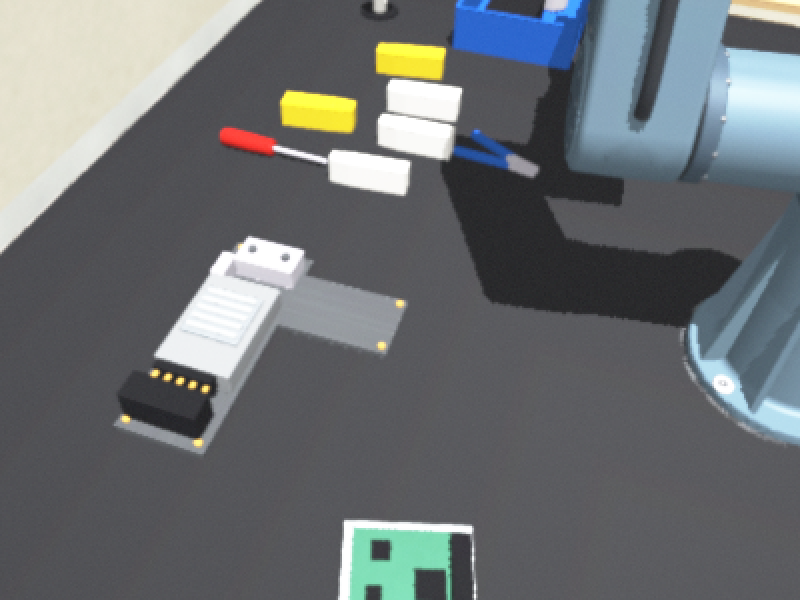

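```bash
cat >> h.py <<'E'
from scipy.optimize import minimize
def proj(c,P):
    T=c['world_from_camera'];p=(np.asarray(P)-T[:3,3])@T[:3,:3]
    s=np.c_[p[:,0],-p[:,1]]/-p[:,2:]
    s=s*(1+c['k1']*(s**2).sum(1))[:,None]
    return s*c['f']+[c['cx'],c['cy']]
def barpts(p,th,z0=0):
    t=th/2;n=t-.0035
    q=np.array([[-.055,-t],[.025,-t],[.055,-n],[.055,n],[.025,t],[-.055,t]])
    R=np.array([[np.cos(p[2]),-np.sin(p[2])],[np.sin(p[2]),np.cos(p[2])]])
    w=q@R.T+p[:2]
    return np.r_[np.c_[w,np.full(6,z0)],np.c_[w,np.full(6,z0+.04)]]
def render(c,P,box):
    S=8;u0,v0,u1,v1=box
    h=cv2.convexHull((((proj(c,P)+.5-[u0,v0])*S)*16).astype(np.int32))
    m=np.zeros(((v1-v0)*S,(u1-u0)*S),np.float32);cv2.fillConvexPoly(m,h,1,shift=4)
    return cv2.resize(m,(u1-u0,v1-v0),interpolation=cv2.INTER_AREA)
def fitbar(cs,p0,th,z0=0,lo=75,hi=150,nz=True):
    boxes=[];ws=[]
    for c in cs:
        h=proj(c,barpts(p0,th,z0));a=(h.min(0)-5).astype(int);b=(h.max(0)+6).astype(int)
        boxes.append((*a,*b));I=c['pixels'][a[1]:b[1],a[0]:b[0]].min(2).astype(np.float32)
        ws.append(np.clip((I-lo)/(hi-lo),0,1))
    f=lambda x:sum(((render(c,barpts(np.array(p0)+x*[.001,.001,.02],th,z0),b)-w)**2).sum() for c,b,w in zip(cs,boxes,ws))
    r=minimize(f,np.zeros(3),method='Nelder-Mead',options=dict(initial_simplex=[[0,0,0],[5,0,0],[0,5,0],[0,0,4]],xatol=.02,fatol=.01))
    return np.array(p0)+r.x*[.001,.001,.02],r.fun
E
python3 - <<'E'
from h import *
ct=cam('top');cs=cam('side')
for n,th,cr in(('thin',.024,(461,212)),('mid',.028,(537,235)),('thick',.032,(605,220))):
    w=pts(ct,[[130+cr[0]/2,70+cr[1]/2]],.04)[0]
    for y in(.08,.08+np.pi):
        for k,C in(('t',[ct]),('s',[cs]),('ts',[ct,cs])):
            p,e=fitbar(C,[w[0],w[1],y],th); print(n,k,p.round(4),round(e,2))
# gap profile
g=ct['pixels'].mean(2).astype(np.float32)
def samp(P): 
    u=proj(ct,P).astype(np.float32);return cv2.remap(g,u[:,:1],u[:,1:],1)[:,0]
m=lambda x,y:pts(ct,[[130+x/2,70+y/2]],.04)[0]
print('unit corner~',m(269,212),'rail',m(290,207),m(318,207),m(290,153),'apron',[pts(ct,[[130+x/2,70+y/2]],.01)[0].round(4) for x,y in((257,307),(316,305),(256,216),(317,212))])
E
```

```text
thin t [ 0.5553 -0.1311  0.1021] 15.7
thin s [ 0.5584 -0.1313  0.1311] 247.0
thin ts [ 0.5558 -0.1311  0.105 ] 267.31
thin t [ 0.5544 -0.1313  3.2515] 30.16
thin s [ 0.5575 -0.1316  3.2531] 274.01
thin ts [ 0.5551 -0.1313  3.2473] 309.96
mid t [ 0.5219 -0.2359  0.0426] 9.15
mid s [ 0.5251 -0.2361  0.0441] 469.92
mid ts [ 0.5229 -0.2359  0.0408] 486.6
mid t [ 0.5214 -0.2359  3.1879] 20.45
mid s [ 0.5245 -0.2384  3.1949] 457.76
mid ts [ 0.522  -0.2359  3.1848] 485.17
thick t [ 0.5398 -0.3326  0.1051] 21.49
thick s [ 0.5435 -0.3315  0.0838] 394.45
thick ts [ 0.5408 -0.3326  0.1036] 421.4
thick t [ 0.539  -0.3329  3.2539] 33.79
thick s [ 0.5423 -0.3306  3.2328] 355.27
thick ts [ 0.54   -0.3329  3.2466] 396.12
unit corner~ [0.55657448 0.13350369 0.04      ] rail [0.56305675 0.10426505 0.04      ] [0.56236399 0.0653732  0.04      ] [0.63919027 0.10385221 0.04      ] apron [array([0.4265, 0.1547, 0.01  ]), array([0.428 , 0.0716, 0.01  ]), array([0.5555, 0.1558, 0.01  ]), array([0.5597, 0.0691, 0.01  ])]
```

Run:
```python
import cv2
a=cv2.imread('pics/top0.png')[130:230,190:300]
cv2.imwrite('pics/v3.png',cv2.resize(a,(660,600),interpolation=2))
```

```text
(no output)
```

View pics/v3.png

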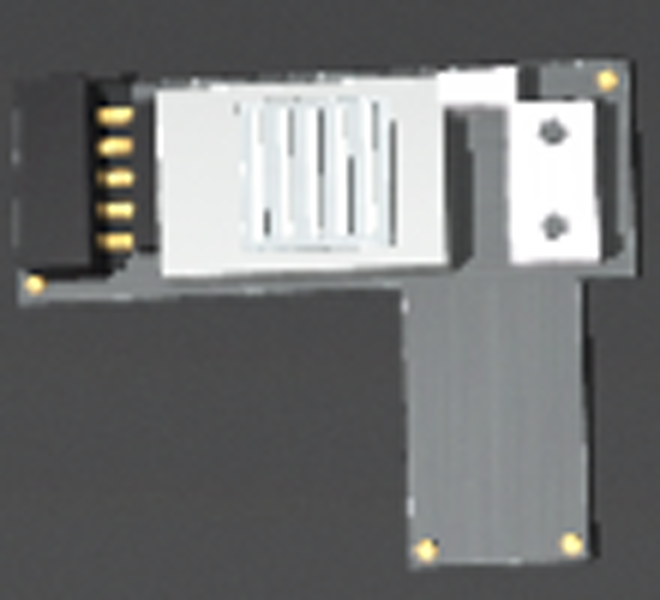

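Run:
```python
from h import *
for name in('top','side'):
    ct=cam(name);g=ct['pixels'].mean(2).astype(np.float32)
    def edges(y0,z,x0,x1,ax='y',w=.008):
        out=[]
        for x in np.linspace(x0,x1,20):
            t=np.arange(-w,w,.0005); P=np.c_[np.full(len(t),x),y0+t,np.full(len(t),z)] if ax=='y' else np.c_[y0+t,np.full(len(t),x),np.full(len(t),z)]
            u=proj(ct,P).astype(np.float32);v=cv2.remap(g,u[:,:1].copy(),u[:,1:].copy(),1)[:,0]
            d=np.abs(np.gradient(v));d[d<d.max()*.3]=0;out.append((x,y0+(t*d).sum()/d.sum()))
        o=np.array(out);med=np.median(o[:,1]);o=o[abs(o[:,1]-med)<.005];q=np.polyfit(o[:,0]-.5,o[:,1],1);r=o[:,1]-np.polyval(q,o[:,0]-.5)
        return 'slope %.4f mean %.4f at %.3f rms %.4f'%(q[0],o[:,1].mean(),o[:,0].mean(),r.std())
    print(name)
    print('apron +y',edges(.155,.01,.44,.54)); print('apron -y',edges(.0705,.01,.44,.54))
    print('unit edge',edges(.1335,.0405,.57,.63)); print('rail +y',edges(.104,.04,.575,.63)); print('rail -y',edges(.0655,.04,.575,.63))
    print('apron -x',edges(.427,.01,.085,.145,'x')); print('rail -x',edges(.563,.04,.072,.1,'x')); print('unit -x',edges(.5566,.0405,.15,.23,'x'));print('stop front',edges(.637,.042,.108,.128,'x'))
    p=pts(ct,np.argwhere(np.ones((400,640)))[:,::-1]).reshape(400,640,3)
    for lo,hi,nm in((.035,.046,'top40'),(.006,.014,'bed')):
        m=(p[...,2]>lo)&(p[...,2]<hi)&(p[...,0]>.58)&(p[...,0]<.62)&(p[...,1]>.05)&(p[...,1]<.17)
        h=np.histogram(p[m][:,1],bins=np.arange(.05,.172,.004));print(nm,h[0])
```

```text
top
apron +y slope 0.0305 mean 0.1580 at 0.490 rms 0.0004
apron -y slope 0.0267 mean 0.0730 at 0.490 rms 0.0005
unit edge slope 0.0081 mean 0.1357 at 0.600 rms 0.0004
rail +y slope 0.0062 mean 0.1063 at 0.602 rms 0.0002
rail -y slope 0.0452 mean 0.0656 at 0.602 rms 0.0005
apron -x slope 0.0071 mean 0.4263 at 0.115 rms 0.0010
rail -x slope 0.0092 mean 0.5638 at 0.086 rms 0.0006
unit -x slope -0.0259 mean 0.5594 at 0.190 rms 0.0013
stop front slope -0.0296 mean 0.6372 at 0.118 rms 0.0007
top40 [ 0  0  0  7 13 28 11 23 13 22 17 15 28 14  0  0  0  0  0  0  0 26 13 23
 19 15 21 16 18  4]
bed [19 12 23 12  0  0  0  0  0  0  0  0  0  0  2 19 13 21 13 17 22  5  0  0
  0  0  0  0  0  0]
side
apron +y slope 0.0356 mean 0.1587 at 0.490 rms 0.0008
apron -y slope 0.0265 mean 0.0734 at 0.490 rms 0.0004
unit edge slope 0.0278 mean 0.1339 at 0.600 rms 0.0004
rail +y slope 0.0311 mean 0.1081 at 0.602 rms 0.0004
rail -y slope 0.0292 mean 0.0642 at 0.602 rms 0.0002
apron -x slope -0.0148 mean 0.4284 at 0.115 rms 0.0006
rail -x slope -0.0130 mean 0.5642 at 0.086 rms 0.0004
unit -x slope -0.0113 mean 0.5628 at 0.190 rms 0.0001
stop front slope -0.1399 mean 0.6389 at 0.118 rms 0.0010
top40 [ 0  0  0  1 15 19 18 18 13 14 22 20 19 32 18  0  0  0  0  0  0  5 21 23
 21 22 21  6 10  0]
bed [ 0  0  0  0  0  0  0  0  0  0  0  0  0 12 17  9  0  0  0  0  0  0  0  0
  0  0  0  0  0  0]
```

servo_tool(
  deltas=[
    [[0.03,-0.007,0.008,0.03,100],[0.08,-0.018,0.02,0.08,80],[0.135,-0.031,0.035,0.13,60],[0.19,-0.044,0.05,0.18,60],[0.245,-0.057,0.065,0.22,60],[0.295,-0.068,0.078,0.262,60],[0.33,-0.076,0.086,0.262,60],[0.349,-0.0806,0.086,0.262,60],[0.349,-0.0806,0.086,0.262,60],[0.349,-0.0806,0.086,0.262,60]],
  ],
  newtons=60,
)

```text
time: 2.35
eef_pos: [0.5024, -0.3375, 0.1206]
eef_rot: [3.141, 0.0, 0.104]
ft_force: [-0.3, -0.7, 0.2]
gripper_width: 0.598
```

servo_tool(
  deltas=[
    [[0,0,0.03,0,60],[0,0,0.07,0,60],[0,0,0.1,0,60],[0,0,0.114,0,60],[0,0,0.114,0,60],[0,0,0.114,0,30],[0,0,0.114,0,30],[0,0,0.114,0,30],[0,0,0.114,0,30],[0,0,0.114,0,30]],
  ],
  newtons=60,
)

```text
time: 3.6
eef_pos: [0.5042, -0.3376, 0.0081]
eef_rot: [3.139, -0.002, 0.105]
ft_force: [-1.7, -0.6, 6.6]
gripper_width: 0.351
```

Run:
```python
from h import *
c=cam('side');cv2.imwrite('pics/v4.png',cv2.resize(c['pixels'][80:280,220:460],(720,600),interpolation=3))
```

```text
(no output)
```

View pics/v4.png

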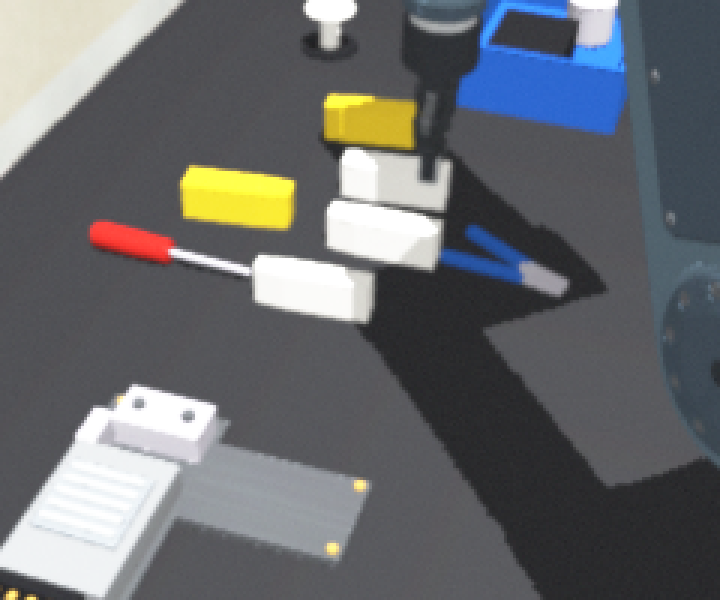

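Run:
```python
import cv2,numpy as np
a=cv2.imread('pics/top0.png')[145:205,345:450];b=cv2.imread('pics/side0.png')[125:190,300:380]
a=cv2.resize(a,(525,300),interpolation=2);b=cv2.resize(b,(560,300),interpolation=2) if 0 else cv2.resize(b,(369,300),interpolation=2)
c=cv2.resize(np.hstack([a,b]),(800,268));a2=cv2.resize(cv2.imread('pics/top0.png')[145:205,345:450],(560,320),interpolation=0)
o=np.zeros((600,800,3),np.uint8);o[:268]=c;o[270:590,:560]=np.clip((a2.astype(float)-120)*1.9,0,255)
cv2.imwrite('pics/v5.png',o)
```

```text
(no output)
```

View pics/v5.png

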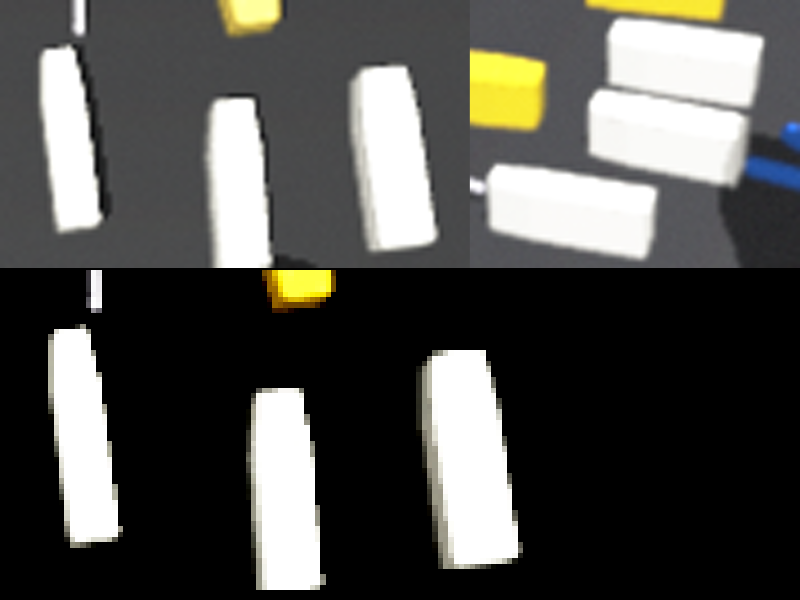

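servo_tool(
  deltas=[
    [[0,0,-0.02,0,30],[0,0,-0.055,0,30],[0,0,-0.085,0,30],[0,-0.02,-0.09,0.01,30],[0,-0.06,-0.09,0.02,30],[0,-0.11,-0.09,0.03,30],[-0.001,-0.165,-0.09,0.04,30],[-0.002,-0.22,-0.09,0.05,30],[-0.003,-0.275,-0.09,0.06,30],[-0.004,-0.33,-0.09,0.076,30],[-0.004,-0.38,-0.09,0.076,30],[-0.004,-0.42,-0.09,0.076,30]],
  ],
)

```text
time: 5.15
eef_pos: [0.4526, 0.0838, 0.0951]
eef_rot: [-3.141, 0.002, 0.03]
ft_force: [0.7, -0.2, -0.5]
gripper_width: 0.349
```

servo_tool(
  deltas=[
    [[0,-0.025,0,0,30],[0,-0.0375,0,0,30],[0,-0.0375,0,0,30],[0,-0.0375,0.02,0,30],[0,-0.0375,0.05,0,30],[0,-0.0375,0.06,0,30],[0,-0.0375,0.06,0,30],[0,-0.0375,0.06,0,30]],
  ],
)

```text
time: 6.15
eef_pos: [0.455, 0.1181, 0.037]
eef_rot: [3.142, -0.002, 0.028]
ft_force: [-0.2, 0.2, -0.8]
gripper_width: 0.349
```

Run:
```python
from h import *
o=arm.get_obs();print(o['eef_pos'],o['eef_rot'],o['ft_force'])
c=cam('side');a=c['pixels'][150:330,200:400];cv2.imwrite('pics/v6.png',cv2.resize(a,(660,594),interpolation=2))
t=cam('top');cv2.imwrite('pics/t6.png',cv2.resize(t['pixels'][120:230,190:320],(780,600)[:2],interpolation=2))
```

```text
[0.45503765 0.11813286 0.03703544] [ 3.14153770e+00 -1.55941794e-03  2.83408945e-02] [-0.21167712  0.24571566 -0.84887419]
```

View pics/v6.png

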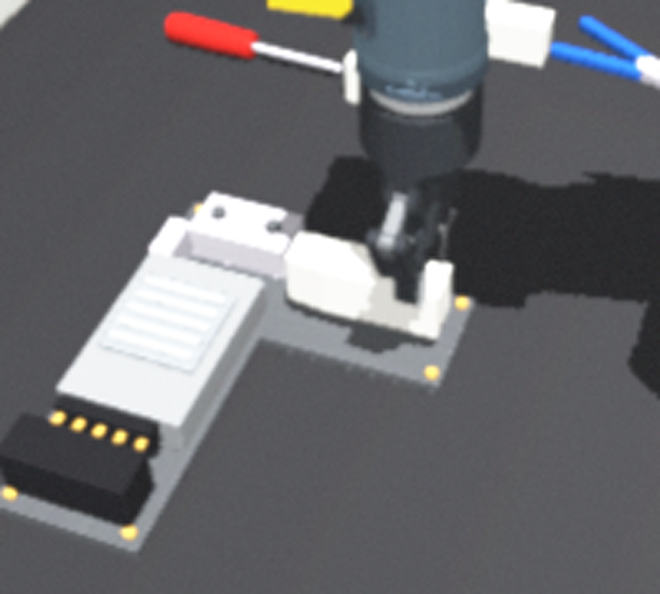

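servo_tool(
  deltas=[
    [[0,0.0012,0.006,0,30],[0,0.0012,0.013,0,30],[0,0.0012,0.017,0,30],[0,0.0012,0.0178,0,30],[0,0.0012,0.0178,0,30]],
  ],
)

```text
time: 6.88
eef_pos: [0.4542, 0.1172, 0.0183]
eef_rot: [3.142, 0.0, 0.029]
ft_force: [0.9, -0.1, -1.5]
gripper_width: 0.347
```

servo_tool(
  deltas=[
    [[0.006,0,0,0,30],[0.012,0,0,0,30],[0.017,0,0,0,30],[0.021,0,0,0,30],[0.024,0,0,0,30],[0.024,0,0,0,30]],
  ],
)

```text
time: 7.62
eef_pos: [0.4784, 0.1178, 0.0183]
eef_rot: [3.141, -0.0, 0.029]
ft_force: [-0.1, -0.3, -0.7]
gripper_width: 0.348
```

servo_tool(
  deltas=[
    [[0.003,0,0,0,30],[0.006,0,0,0,30],[0.009,0,0,0,30],[0.012,0,0,0,30],[0.012,0,0,0,30]],
  ],
)

```text
time: 8.25
eef_pos: [0.4906, 0.1179, 0.0183]
eef_rot: [3.141, -0.0, 0.029]
ft_force: [-0.4, -4.8, -0.8]
gripper_width: 0.348
```

servo_tool(
  deltas=[
    [[0.002,0,0,0,30],[0.004,0,0,0,30],[0.006,0,0,0,30],[0.006,0,0,0,30]],
  ],
)

```text
time: 8.75
eef_pos: [0.496, 0.118, 0.0182]
eef_rot: [3.141, 0.001, 0.029]
ft_force: [-2.7, -5.8, -0.6]
gripper_width: 0.342
```

servo_tool(
  deltas=[
    [[0.002,0.0006,0,0,30],[0.004,0.001,0,0,30],[0.006,0.001,0,0,30],[0.008,0.001,0,0,30],[0.008,0.001,0,0,30]],
  ],
)

```text
time: 9.38
eef_pos: [0.5021, 0.1183, 0.0181]
eef_rot: [-3.141, 0.004, 0.03]
ft_force: [-8.5, -1.2, 6.1]
gripper_width: 0.344
```

servo_tool(
  deltas=[
    [[0.003,0,0,0,30],[0.006,0,0,0,30],[0.009,0,0,0,30],[0.009,0,0,0,30]],
  ],
)

```text
time: 9.88
eef_pos: [0.5114, 0.1189, 0.0181]
eef_rot: [-3.14, 0.004, 0.029]
ft_force: [-6.9, -0.4, 5.1]
gripper_width: 0.351
```

servo_tool(
  deltas=[
    [[0.004,0,0,0,30],[0.008,0,0,0,30],[0.012,0,0,0,30],[0.016,0,0,0,30],[0.02,0,0,0,30],[0.024,0,0,0,30],[0.024,0,0,0,30]],
  ],
)

```text
time: 10.75
eef_pos: [0.5351, 0.1201, 0.0181]
eef_rot: [-3.139, 0.004, 0.029]
ft_force: [-8.0, 2.1, 6.1]
gripper_width: 0.346
```

servo_tool(
  deltas=[
    [[0.003,0,0,0,30],[0.006,0,0,0,30],[0.008,0,0,0,30],[0.008,0,0,0,30]],
  ],
)

```text
time: 11.25
eef_pos: [0.5427, 0.1205, 0.0181]
eef_rot: [-3.139, 0.005, 0.029]
ft_force: [-9.4, 2.4, 6.7]
gripper_width: 0.349
```

servo_tool(
  deltas=[
    [[0.001,0,0,0,30],[0.002,0,0,0,30],[0.003,0,0,0,30],[0.003,0,0,0,30]],
  ],
)

```text
time: 11.75
eef_pos: [0.5455, 0.1207, 0.0181]
eef_rot: [-3.139, 0.005, 0.029]
ft_force: [-9.3, 3.4, 6.9]
gripper_width: 0.348
```

servo_tool(
  deltas=[
    [[0.001,0,0,0,30],[0.002,0,0,0,30],[0.002,0,0,0,30]],
  ],
)

```text
time: 12.12
eef_pos: [0.5472, 0.1207, 0.0181]
eef_rot: [-3.139, 0.006, 0.029]
ft_force: [-11.7, 3.1, 9.2]
gripper_width: 0.349
```

servo_tool(
  deltas=[
    [[0.001,0,0,0,30],[0.002,0,0,0,30],[0.002,0,0,0,30]],
  ],
)

```text
time: 12.5
eef_pos: [0.5471, 0.1207, 0.018]
eef_rot: [-3.139, 0.01, 0.029]
ft_force: [-17.9, 2.0, 16.7]
gripper_width: 0.35
```

servo_tool(
  deltas=[
    [[-0.002,0,0,0,35],[-0.002,0,0,0,55],[-0.002,0,0,0,55],[-0.002,0,0,0,55],[-0.002,0,-0.02,0,55],[-0.002,0,-0.055,0,55],[-0.002,0,-0.08,0,55],[-0.03,0,-0.085,0,40],[-0.07,0,-0.085,0,10],[-0.085,0,-0.085,0,0],[-0.085,0,-0.085,0,0]],
  ],
)

```text
time: 13.88
eef_pos: [0.4673, 0.1166, 0.1036]
eef_rot: [-3.142, -0.001, 0.029]
ft_force: [0.1, 0.5, -0.6]
gripper_width: 0.0
```

Run:
```python
from h import *
c=cam('side');a=c['pixels'][170:310,210:370];a=cv2.resize(a,(400,350),interpolation=2)
t=cam('top');b=cv2.resize(t['pixels'][120:232,190:318],(400,350),interpolation=2)
cv2.imwrite('pics/v7.png',np.hstack([a,b]))
O=np.array([.5635,.134]);
for k,C in(('t',t),('s',c)):
  for s in arm.silhouettes('bar_thick','top' if k=='t' else 'side'): print(k,s['uv'].round() if hasattr(s['uv'],'round') else s['uv'],s['confidence'],s['pixels'].sum())
g=t['pixels'].mean(2)
print(fitbar([t],[.583,.1208,.029],.032,.01))
```

```text
t [470.9, 160.0] 0.98 635
t [398.0, 129.7] 0.98 563
t [268.3, 156.3] 0.82 248
s [280.3, 226.1] 0.87 771
s [290.4, 145.8] 0.82 351
s [352.2, 121.7] 0.52 246
(array([ 0.59809749,  0.12870017, -0.17977674]), np.float64(547.334716796875))
```

View pics/v7.png

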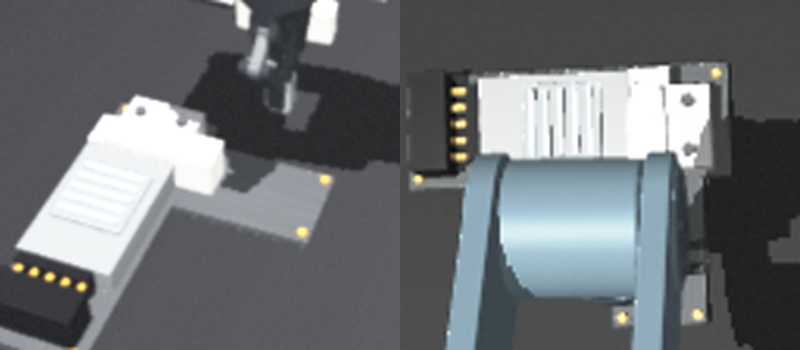

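servo_tool(
  deltas=[
    [[0,-0.0015,0.03,0,0],[0,-0.0015,0.06,0,0],[0,-0.0015,0.08,0,0],[0.01,-0.0015,0.08,0,0],[0.025,-0.0015,0.08,0,0],[0.038,-0.0015,0.08,0,0],[0.043,-0.0015,0.08,0,0],[0.046,-0.0015,0.08,0,0],[0.046,-0.0015,0.08,0,0]],
  ],
)

```text
time: 15.2
eef_pos: [0.513, 0.1195, 0.0233]
eef_rot: [-3.142, 0.0, 0.029]
ft_force: [-0.4, -1.5, -0.5]
gripper_width: 0.005
```

servo_tool(
  deltas=[
    [[0.0015,0,0,0,0],[0.003,0,0,0,0],[0.0045,0,0,0,0],[0.0045,0,0,0,0]],
  ],
)

```text
time: 15.7
eef_pos: [0.5177, 0.1195, 0.0233]
eef_rot: [-3.142, -0.0, 0.029]
ft_force: [-0.0, 0.5, -1.3]
gripper_width: 0.001
```

servo_tool(
  deltas=[
    [[0.0015,0,0,0,0],[0.003,0,0,0,0],[0.003,0,0,0,0]],
  ],
)

```text
time: 16.08
eef_pos: [0.5199, 0.1196, 0.0231]
eef_rot: [-3.142, 0.002, 0.029]
ft_force: [-3.7, -1.0, 2.1]
gripper_width: -0.002
```

servo_tool(
  deltas=[
    [[0.001,0,0,0,0],[0.002,0,0,0,0],[0.002,0,0,0,0]],
  ],
)

```text
time: 16.45
eef_pos: [0.5201, 0.1197, 0.0227]
eef_rot: [3.141, 0.005, 0.029]
ft_force: [-9.2, -0.6, 6.6]
gripper_width: -0.004
```

servo_tool(
  deltas=[
    [[0.002,0,0,0,0],[0.004,0,0,0,0],[0.004,0,0,0,0]],
  ],
)

```text
time: 16.82
eef_pos: [0.5203, 0.1197, 0.0224]
eef_rot: [3.141, 0.014, 0.03]
ft_force: [-21.8, -3.2, 18.4]
gripper_width: 0.0
```

servo_tool(
  deltas=[
    [[-0.008,0,0,0,0],[-0.03,0,0,0,0],[-0.035,0,-0.03,0,0],[-0.035,0,-0.09,0,0],[-0.035,0.04,-0.14,0,0],[-0.05,0.1,-0.17,0,0],[-0.07,0.16,-0.18,0,0],[-0.08,0.22,-0.18,0,0],[-0.1,0.27,-0.18,0,0],[-0.1,0.3,-0.18,0,0],[-0.1,0.3,-0.18,0,0]],
  ],
)

```text
time: 18.2
eef_pos: [0.4355, -0.1855, 0.2036]
eef_rot: [3.14, -0.002, 0.025]
ft_force: [-0.7, 0.6, -0.4]
gripper_width: -0.001
```

Run:
```python
from h import *
o=arm.get_obs();print(o['eef_pos'],o['ft_force'],o['time'])
c=cam('side');a=cv2.resize(c['pixels'][90:310,200:400],(400,440),interpolation=2)
t=cam('top');b=cv2.resize(t['pixels'][120:220,190:290],(400,440),interpolation=2)
cv2.imwrite('pics/v8.png',np.hstack([a,b]))
for C,nm in((t,'top'),(c,'side')):
    q=pts(C,np.argwhere(np.ones((400,640)))[:,::-1])
    m=(abs(q[:,2]-.05)<.005)&(abs(q[:,1]-.119)<.02)&(q[:,0]>.5)&(q[:,0]<.68)
    d=q[m][:,:2]-[.5635,.134];x=d@[1,.029];y=d@[-.029,1];k=x<-5e-3
    print(nm,m.sum(),'bar top jig x',np.percentile(x,[1,99]).round(4),'tail y',np.percentile(y[k],[2,98]).round(4) if k.any() else '','z',np.median(q[m][:,2]).round(4))
for n,th,p in(('thin',.024,[.5553,-.1311,.102]),('mid',.028,[.5219,-.2359,.0426])):
    print(n,fitbar([t],p,th))
```

```text
[ 0.43550738 -0.18545593  0.20364748] [-0.74129016  0.56104443 -0.41020655] 18.2
top 435 bar top jig x [-0.0339  0.0834] tail y [-0.0298  0.0004] z 0.0498
side 533 bar top jig x [-0.0323  0.0779] tail y [-0.0277  0.0036] z 0.051
thin (array([ 0.55530867, -0.13110332,  0.10205154]), np.float64(21.759910583496094))
mid (array([ 0.50851835, -0.24567037,  0.14068717]), np.float64(459.6492614746094))
```

View pics/v8.png

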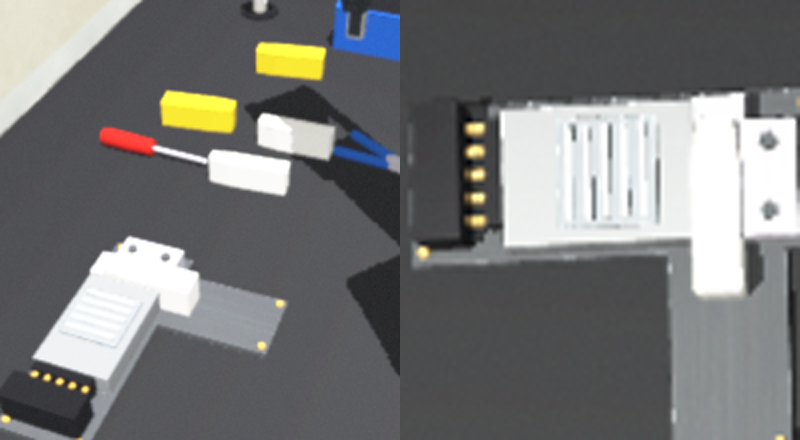

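```bash
python3 -c "
from workcell import arm
print(arm.hand_in())"
```

```text
the job is handed in; nothing more can be done
None
```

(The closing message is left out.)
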